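# Snap the crank's retaining clip onto the thermograph spindle with the clip fork

### The job

The crank on the thermograph's drum has lost its retaining clip: pick up the orange clip from its peg with the clip fork, rest the fork lightly on the crank hub and push the clip sideways into the spindle groove until it snaps home, without forcing it or leaning on the hub (the spindle bends easily). Only the fork may touch the clip, not the gripper. Then lay the fork back in its wooden rest; leave the glass tube, the calibration rod and the ink jar alone.

Things in the scene. Friction and masses are not known exactly. Their poses are not given: they have to be found in the camera images.
- fork: Clip fork, 178 mm long, about 0.16 kg: square wooden handle 14 mm wide and high, steel nose. Origin on the handle's axis at the place to grip (centre of mass 4 mm ahead); x along the handle to the nose, z up. Handle from x = -62 to 48 mm, to be pinched across y; then a shank to the yoke, 40 mm wide, from x = 70 to 80 mm. Nose from z = -6 to +3 mm. It starts within 5 mm of rest_seat.
- fork_seat (a point): On the fork at x = 95, y = 0, z = -3 mm: where the clip's origin lies when the clip sits on the tines with its back against the yoke's flat front face (x = 80 mm). Cheeks 32 mm apart embrace the clip's back from x = 78 to 86 mm and flare open to 93 mm. Nothing clamps the clip: it just lies there.
- fork_tip (a point): On the fork at x = 104, y = 0, z = -6 mm: midway between the ends of the two flat tines, level with their underside. The tines are 3 mm thick, 21 mm apart inside, 30 mm outside, from x = 78 to 104 mm, top at z = -3 mm; they carry the clip and go astride the clip's column, the boss and the spindle.
- fork_rest: Fixed wooden rest of the fork: foot 100 x 48 x 8 mm and two uprights 8 mm thick at x = -40 and +36 mm with open-topped notches 18 mm wide, floor at z = 43 mm, flared above z = 50 to 59 mm. Origin on the shelf under rest_seat; the fork lies along x, nose to +x.
- rest_seat (a point): 50 mm above the origin of fork_rest, axes like it: the fork's origin when the fork lies in the rest.
- clip: Orange E-shaped spring clip of slippery plastic, 4 mm thick, 30 mm wide (y) across its back, 23 mm long, 20 g. Origin at the centre of its bore, on the underside; x points out of its mouth (the way it is pushed on), z up. Back face at x = -15 mm, jaw tips at x = +8 mm, mouth 7 mm wide. It lies flat, loose, on its stand; the peg in its bore stops it after about 1 mm when pushed to +x.
- jaw_l (a joint): Opening of the clip's left (+y) sprung jaw, rad: 0 closed, about 0.1 while it rides over the groove's core, over 0.15 if forced on the spindle's head. In the groove the push rises to 5 to 12 N; the jaws pass the core when the clip's origin is 5 mm short of the axis, and about 1 mm further on it jumps home by itself to within 1 mm of the axis and the push falls away.
- jaw_r (a joint): The same for the right (-y) jaw. Against the head, the boss, or once home, the clip meets a hard stop: over 25 N through the clip bends the spindle, as does leaning on it or the hub with the fork with over 15 N.
- clip_stand: Fixed stand of the clip: foot 60 x 40 x 10 mm, brass column from x = -8 to 10 mm, 16 mm wide (y), up to z = 60 mm, on which the clip lies overhanging at back and sides, mouth to +x; a peg 8.6 mm thick stands 7 mm higher through its bore. Origin on the shelf under the peg. The fork goes in towards +x, tines under the clip on either side of the column.
- thermograph: Fixed enamelled thermograph: pan 150 (x) by 300 (y) by 22 mm, origin under its centre; plate 92 mm high at y = 98 mm. At x = 0, y = -80 mm stands the paper-covered drum, 93 mm across, with crank hub and upright spindle on top. A height screw holds drum, hub, spindle and crank 0 to 22 mm above their lowest setting: no reading tells how much, feel for it.
- spindle (a point): On the spindle's axis 114 mm above the thermograph's underside, z up; the hub's flat face (disc 44 mm across, 10 mm above the drum) is 0 to 22 mm above this point. Above the hub face: boss 16 mm across to 2 mm, groove with core 10 mm across from 2 to 8 mm, head 14 mm across to 30 mm. With the tines resting on the hub face the clip lies at 3 to 7 mm, right for the groove (1 mm to spare).
- drum (a joint): Angle of drum, spindle and crank, rad; they turn together, stiffly. At 0 the crank points along the thermograph's +x (away from the robot), positive counter-clockwise from above; it starts between -0.9 and 0.9. The crank arm lies below the hub face; its upright knob, 16 mm thick, stands 55 mm from the axis, up to 26 mm above the hub face.
- tube: Glass psychrometer tube, 13 mm thick, 190 mm long, lying along y in a wooden rack; leave it alone. Origin under its middle.
- rod: Wooden calibration rod with brass tips, 10 mm thick, 224 mm long, in the same rack; leave it alone. Origin under its middle.
- ink: Small amber ink jar, 38 mm across, 55 mm high; leave it alone. Origin under its centre.
Not all that is in view belongs to the job. There is more than one size of the fork_rest; the one meant has the size given above. Of the things that look like the fork, the largest one is meant.

How it is judged:
By the outcome, as a careful person would: the job done as asked, in the order asked, and still so for the second after the job is handed in, with the robot touching nothing.
It also fails if it takes over 66 s, if anything falls off the work surface, if the arm or the gripper's body presses on something with over 40 N, if the wrist force passes 120 N, or if a joint passes its speed limit or range.

### The arm

A 7-joint arm with a two-finger parallel gripper is mounted at the origin on the work surface. World frame = base frame: x ahead of the robot, y to its left, z up, the work surface at z = 0. Lengths are in m, angles in rad, forces in N, time in s.
With the tool pointing down it reaches from about 0.35 to 0.9 m from the base axis. Payload 8.1 kg.
Tool frame: the origin (TCP) lies where the fingers leave the gripper's body, on its centre line; the fingertips stand 66 mm ahead of it and the grasp point (between the pads) lies 47 mm ahead of it (arm.tip_reach is the distance from the TCP to the fingertips, in m); z points along the fingers, y is the direction in which the jaws open and shut (so a half turn about z gives the same grasp; the last joint's range is limited). The gripper opens to 92 mm and grips with 3 to 60 N. Pads are 19 mm wide; open, the fingers measure 130 mm over their backs; the gripper's body (75 mm by 190 mm) begins 47 mm behind the grasp point.
Start: joints at [1.204, 0.434, 0.025, 1.573, -0.012, 1.134, -0.075], TCP at [0.163, -0.603, 0.292] pointing down, gripper open.
Joint ranges: [-2.62, 2.62], [-0.44, 2.09], [-1.27, 1.32], [0.08, 2.57], [-1.32, 4.46], [0.12, 2], [-2.74, 2.74]. Speed limits (rad/s): [2.22, 2.22, 3.01, 3.01, 3.14, 3.14, 3.14].

### API

Orientations are given as a rotation vector (axis times angle).
In Python, from cell import arm gives the robot as it stands.
- The arm moves only by the tool carry_out, never from a script. Its argument "plan" is a list of rows, each a list of 5 numbers: the shift along the world's x, y, z in cm, then the turn about the world's z in rad, then the finger opening in cm, from 0 to 9.18. In form: [[tx, ty, tz, spin, fingers], ...]. A call has 1 to 20 rows; each row is the pose to reach, as a shift and turn from the pose measured when the call began; what a row does not reach only later rows make up. A row lasts 1/10 s, in which the tool goes at most 50 mm and 8.59 degrees, less where a joint would pass 70% of its speed; a pose out of reach is approached as far as the arm can. A call with a gripper value outside its range is refused whole. The fingers move at their own pace and stop on an object; "squeeze" is the grip in N (left out, the last holds). Time passes only in rows, so rows that repeat a pose let the fingers close. It gives the time, the measured TCP pose, the force and the opening at its end, in the units of the state.
- arm.observe(): the state, without advancing time (a new reading comes with each control period).
- arm.get_image(name): name is "scene" or "top" or "wrist"; returns (picture, depth): 384x512x3 uint8, red, green, blue; 384x512 float32, m along the optical axis (not along the pixel's ray), 0 where there is no reading.
- arm.get_calibration(name): a dict with "intrinsics" (3x3 intrinsics, pixels), "rvec" (rotation vector, rad) and "tvec" (3), from world to camera coordinates, as OpenCV has them; the wrist camera has in their place "tool_from_camera" (4x4, takes a point from camera to tool coordinates, whose origin is the TCP and whose axes are the flange's). Camera axes: x right, y down, z forward; pixel columns grow to the right and rows downward; lengths in m; the calibration is good to about 2 mm. The wrist camera is an equidistant fisheye: a pixel r from the principal point sees the ray r / f radians off the axis. A picture is of the moment at which its call begins: read the wrist's pose just before it. get_calibration takes no time and is no camera call.
- arm.sign_off(): hands the job in, once; it reports no verdict.
The state is a dict: "clock": time; "joints": joint angles; "dq": joint speeds; "joint_efforts": joint torques, N m; "position": TCP position; "ee_rot": TCP orientation; "force": force on the tool from outside, world axes, zero at the start; "ft_torque": the same for the moment, N m; "width": opening from 0.0 (shut) to 1.0 (fully open).
Only numpy, scipy, OpenCV 4.12 (cv2) and the standard library are available. Lean on these libraries where they do the work, as an engineer would, in place of code of your own. Each camera call takes 0.05 s, during which the arm holds its last target. There are 200 camera calls.

## Working session

There is one attempt and no reset: what is moved stays moved. The work goes in short steps, Python scripts to look and compute and a tool call to move; the robot and the scene stay as the last step left them, time stands still between calls to the robot, and variables do not carry over. Pictures are saved under pics/ and viewed, about 8 in all and at most 12, crops included, and the job is handed in when it is done.

Besides the shell and the picture viewer there is one more tool, called by a JSON object that holds its "fn" and its "kwargs". carry_out: Moves the arm, as the interface text tells. Its arguments: {"type":"object","properties":{"plan":{"type":"array"},"squeeze":{"type":"number"}},"required":["plan"]}

```bash
mkdir -p pics; ls; cat > h.py <<'E'
import numpy as np, cv2
from cell import arm
def save(name, img): cv2.imwrite('pics/'+name+'.png', cv2.cvtColor(img, cv2.COLOR_RGB2BGR))
def cloud(name):
    im,d=arm.get_image(name); c=arm.get_calibration(name); K=np.array(c['intrinsics'])
    R=cv2.Rodrigues(np.array(c['rvec'],float))[0]; t=np.array(c['tvec'],float).ravel()
    v,u=np.mgrid[:384,:512]; 
    P=np.stack([(u-K[0,2])/K[0,0]*d,(v-K[1,2])/K[1,1]*d,d],-1)
    W=(P-t)@R
    W[d==0]=np.nan
    return im,d,W
E
python3 - <<'E'
from h import *
for n in('scene','top'):
    im,d,W=cloud(n); np.savez(n,im=im,d=d,W=W); save(n,im)
    c=arm.get_calibration(n); R=cv2.Rodrigues(np.array(c['rvec'],float))[0]; print(n,-R.T@np.array(c['tvec']).ravel(),c['intrinsics'][0][0],(d==0).mean())
a,b=[np.load(n+'.npz')['im'] for n in('scene','top')]
save('both',cv2.resize(np.vstack([a,b]),(800,1200))[:, :] if 0 else np.vstack([a,b])[:,:])
s=arm.observe(); print(s)
E
```

```text
pics
scene [1.19934931 0.16123111 0.60155947] 350.19414863469564 0.0062103271484375
top [ 0.26468765 -0.01912751  1.44626899] 460.60687468269657 0.0043182373046875
{'clock': 0.1, 'joints': array([ 1.20439145,  0.43517415,  0.02498925,  1.57399728, -0.01157297,
        1.13398943, -0.07507218]), 'dq': array([-9.70338224e-04, -5.54466467e-04, -6.60994026e-04, -2.06609513e-03,
        8.53223905e-04,  4.98202070e-04, -6.74911139e-05]), 'joint_efforts': array([ 4.50339096e-03, -6.69128251e+01,  9.88863744e-01, -3.15145361e+01,
       -6.03576796e-02,  3.74517264e-02,  9.82647862e-06]), 'position': array([ 0.16282064, -0.60304748,  0.29151404]), 'ee_rot': array([-3.11294293e+00, -4.12932650e-01,  5.42701361e-04]), 'force': array([-0.26750338, -0.33963753,  0.33159577]), 'ft_torque': array([-0.02323903, -0.00507681, -0.03850931]), 'width': 0.9979583689757414}
```

```bash
python3 - <<'E'
import cv2
for n in('top','scene'):
    im=cv2.imread(f'pics/{n}.png'); cv2.imwrite(f'pics/{n}2.png',cv2.resize(im,(800,600),interpolation=cv2.INTER_CUBIC))
E
```

```text
(no output)
```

View pics/top2.png

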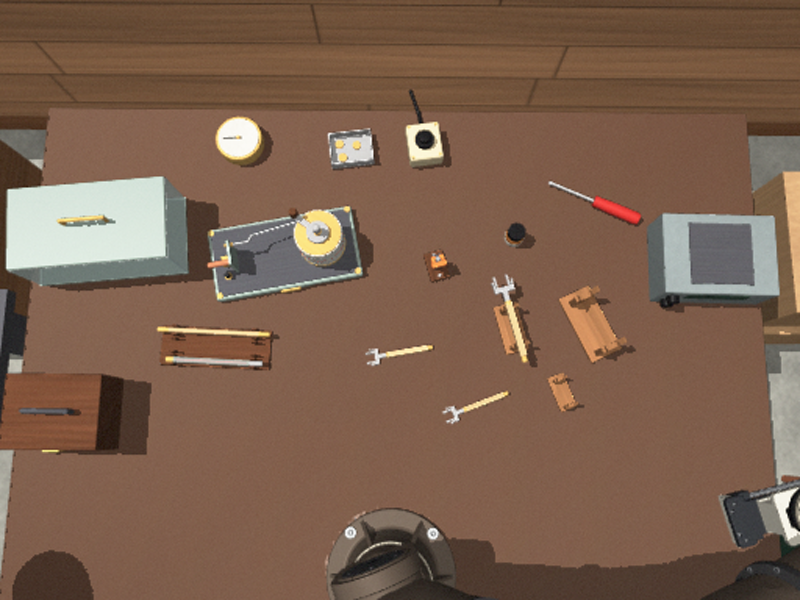

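View pics/scene2.png

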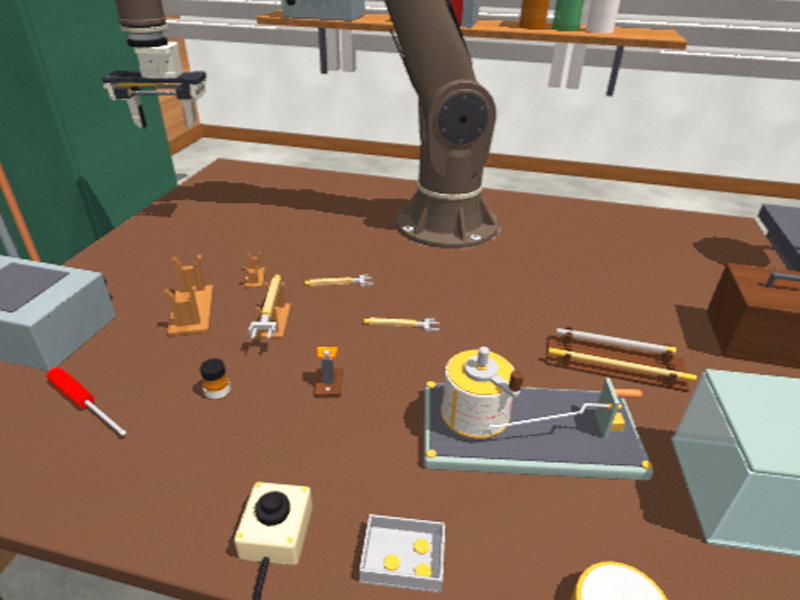

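Top view (800x600): fork-like things are at (512,320) (lying in a rest), (400,353) and (475,405). The first looks clearly largest. Rests are at (513,330), (592,323) and (563,392), and I'll check their sizes against 100 x 48. The clip is at (437,262), the drum at (318,235), the knob at (293,212) and the ink jar at (515,235).

```bash
python3 - <<'E'
from h import *
f=np.load('top.npz'); im=f['im']; W=f['W']; d=f['d']
hsv=cv2.cvtColor(im,cv2.COLOR_RGB2HSV)
def reg(u0,u1,v0,v1): # 800x600 coords
    m=np.zeros(d.shape,bool); s=0.64; m[int(v0*s):int(v1*s),int(u0*s):int(u1*s)]=1; return m
def rect(m,lab):
    P=W[m]; P=P[~np.isnan(P[:,0])]
    if len(P)<5: print(lab,len(P)); return
    r=cv2.minAreaRect((P[:,:2]*1000).astype(np.float32)); print(lab,len(P),'c',np.round(r[0],1),'sz',np.round(r[1],1),'ang',round(r[2],1),'z',np.round(np.percentile(P[:,2],[5,50,95]),4))
z=W[...,2]
print('table z',np.nanmedian(z[reg(300,400,420,480)]))
rect(reg(480,545,265,370)&(z>.03),'fork@rest >.03')
rect(reg(490,522,295,362)&(z>.003)&(z<.03),'rest1 foot')
rect(reg(550,640,280,365)&(z>.004),'rest2 all')
rect(reg(540,590,368,420)&(z>.004),'rest3 all')
rect(reg(355,440,340,370)&(z>.003),'fork2'); rect(reg(435,515,385,430)&(z>.003),'fork3')
org=(hsv[...,0]<14)&(hsv[...,1]>190)&(hsv[...,2]>150)
rect(reg(415,465,240,290)&org&(z>.04),'clip')
rect(reg(415,465,240,290)&(z>.004),'stand'); rect(reg(415,465,240,290)&(z>.004)&(z<.03),'standfoot')
rect(reg(200,375,195,310)&(z>.012)&(z<.04),'pan')
for a,b in((.10,.125),(.125,.136),(.136,.2)): rect(reg(275,360,195,280)&(z>a)&(z<b),f'drum {a}-{b}')
rect(reg(275,304,195,225)&(z>.1),'knob')
rect(reg(490,535,215,255)&(z>.02),'ink')
# fork axis by brightness: handle yellow
m=reg(480,545,265,370)&(z>.045)&(hsv[...,0]>15)&(hsv[...,0]<30)&(hsv[...,2]>150); rect(m,'handle')
P=W[m]; c=P.mean(0); u,s,v=np.linalg.svd(P[:,:2]-c[:2],full_matrices=False); print(c,np.degrees(np.arctan2(v[0,1],v[0,0])))
m=reg(480,545,265,370)&(z>.04)&(hsv[...,1]<60); rect(m,'steel')
crops=[im[int(v0*.64):int(v0*.64)+80,int(u0*.64):int(u0*.64)+106] for u0,v0 in((455,258),(540,270),(255,180),(385,215))]
g=[cv2.resize(c,(400,300),interpolation=cv2.INTER_CUBIC) for c in crops]
save('crops',np.vstack([np.hstack(g[:2]),np.hstack(g[2:])]))
E
```

```text
table z 7.284375897203823e-05
fork@rest >.03 350 c [ 494.3 -233.8] sz [178.3  42.3] ang 16.9 z [0.0447 0.0548 0.0612]
rest1 foot 319 c [ 482.1 -224.5] sz [ 63.8 134.8] ang 89.2 z [0.0034 0.0075 0.0141]
rest2 all 1220 c [ 496.6 -405.9] sz [179.8 172.2] ang 89.1 z [0.0046 0.0114 0.0751]
rest3 all 287 c [ 351.  -338.8] sz [ 96.6 101.6] ang 88.5 z [0.0043 0.0068 0.0346]
fork2 301 c [425.9  -5.5] sz [ 57.2 166.6] ang 0.5 z [0.0033 0.0059 0.0141]
fork3 394 c [ 321.7 -160.6] sz [ 86.2 156.1] ang 0.6 z [0.0032 0.0051 0.0132]
clip 0
stand 313 c [612.4 -91.1] sz [ 97.1 101.4] ang 89.6 z [0.0044 0.0098 0.0659]
standfoot 243 c [612.4 -91.1] sz [ 97.1 101.4] ang 89.6 z [0.0043 0.0078 0.0148]
pan 3196 c [627.  225.7] sz [154.8 300.5] ang 11.1 z [0.018  0.0239 0.0295]
drum 0.1-0.125 698 c [643.4 147.5] sz [92.6 91. ] ang 26.7 z [0.1092 0.1156 0.1237]
drum 0.125-0.136 48 c [655.6 157.8] sz [69.3 38.4] ang 39.4 z [0.1251 0.1267 0.131 ]
drum 0.136-0.2 50 c [659.1 169.8] sz [66.9 14.1] ang 53.3 z [0.1379 0.1491 0.1566]
knob 58 c [671.2 186.2] sz [24.9 19.9] ang 75.3 z [0.1129 0.129  0.1512]
ink 137 c [ 667.7 -242. ] sz [33.9 34.9] ang 21.5 z [0.0229 0.0534 0.0602]
handle 194 c [ 485.2 -233.1] sz [160.9  34.7] ang 13.3 z [0.0512 0.0569 0.0613]
[ 0.47378452 -0.2373002   0.05640039] -165.36589753320519
steel 101 c [ 553.  -214.5] sz [51.4 43.3] ang 7.4 z [0.0445 0.0517 0.0569]
```

View pics/crops.png

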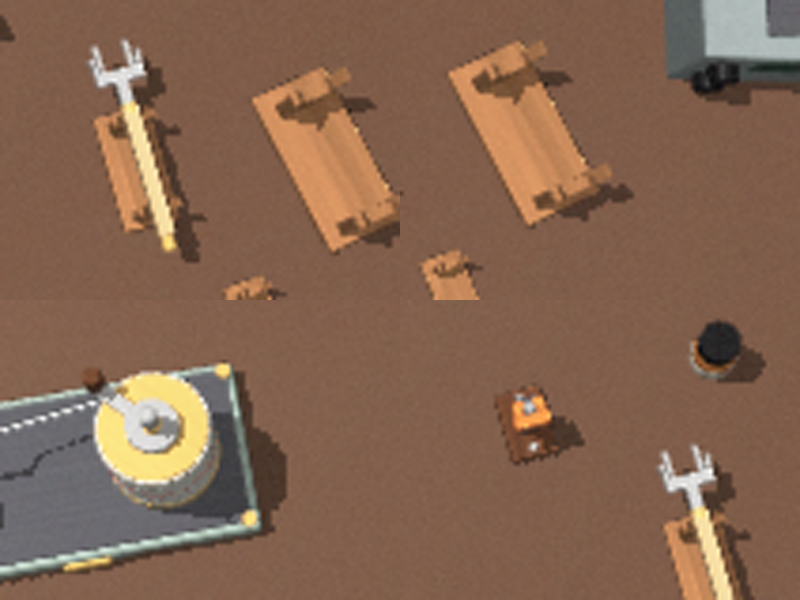

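The fork in the middle (800-px view (512,320)) measures 178 x 42 mm and lies in the rest with a foot of about 100 mm. The other two forks are visibly smaller, and the other two rests are larger or smaller than the size given. So the pair in the upper-left crop is the one meant. I'm moving above it for a wrist look.

{"fn": "carry_out", "kwargs": {"plan": [[3.2, 3.6, 0, 0, 9], [6.4, 7.2, 0, 0, 9], [9.6, 10.8, 0, 0, 9], [12.8, 14.4, 0, 0, 9], [16, 18, 0, 0, 9], [19.2, 21.6, 0, 0, 9], [22.4, 25.2, 0, 0.02, 9], [25.6, 28.8, -1, 0.03, 9], [28.8, 32.6, -2, 0.03, 9], [31.7, 36.5, -3, 0.03, 9], [31.7, 36.5, -3, 0.03, 9], [31.7, 36.5, -3, 0.03, 9]]}}

```text
clock: 1.3
position: [0.4802, -0.2366, 0.2609]
ee_rot: [-3.105, -0.465, 0.002]
force: [-0.3, -1.1, -0.4]
width: 0.982
```

```bash
cat >> h.py <<'E'
def wcam():
    """image, depth, world cloud of the wrist camera"""
    s=arm.observe(); R=cv2.Rodrigues(np.array(s['ee_rot'],float))[0]; p=np.array(s['position'])
    im,d=arm.get_image('wrist'); c=arm.get_calibration('wrist'); K=np.array(c['intrinsics']); T=np.array(c['tool_from_camera'])
    v,u=np.mgrid[:384,:512]; x=(u-K[0,2])/K[0,0]; y=(v-K[1,2])/K[1,1]; th=np.hypot(x,y)+1e-9
    ray=np.stack([np.tan(th)*x/th,np.tan(th)*y/th,np.ones_like(x)],-1)
    ray=ray@(R@T[:3,:3]).T; o=R@T[:3,3]+p
    W=o+ray*d[...,None]; W[d==0]=np.nan
    return im,d,W,ray,o
def plane(ray,o,z): return o+ray*((z-o[2])/ray[...,2])[...,None]
E
python3 - <<'E'
from h import *
s=arm.observe(); print(s['clock'],s['position'],s['ee_rot'],s['force'],s['width'])
im,d,W,ray,o=wcam(); np.savez('w1',im=im,d=d,W=W,ray=ray,o=o); print(o,arm.get_calibration('wrist')['intrinsics'][0],(d==0).mean())
save('w1',cv2.resize(im,(800,600),interpolation=cv2.INTER_CUBIC))
E
```

```text
1.3 [ 0.48018564 -0.23663571  0.26090923] [-3.10473267e+00 -4.64680561e-01  2.34937518e-03] [-0.34688995 -1.13784322 -0.36433522] 0.9818189138098187
[ 0.54492145 -0.21630141  0.35427718] [297.31863964   0.         255.94608492] 0.06318155924479167
```

View pics/w1.png

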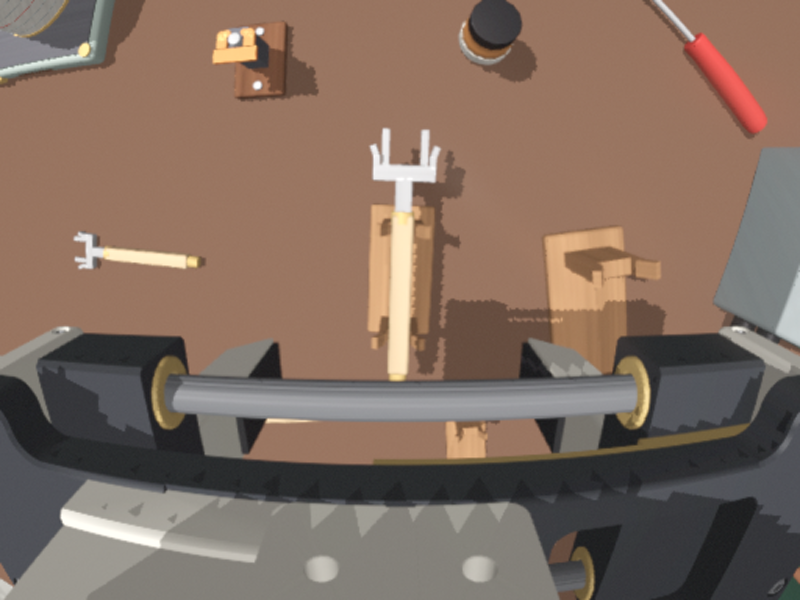

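The wrist view (800x600) shows the fork straight ahead, with tine ends near (386,130) and (425,130) and the yoke at y about 172. The handle runs down to (398,378). The clip is at (235,45) on its stand and the ink jar is at (492,30).

```bash
python3 - <<'E'
from h import *
f=np.load('w1.npz'); im,W,ray,o=f['im'],f['W'],f['ray'],f['o']
hsv=cv2.cvtColor(im,cv2.COLOR_RGB2HSV); H,S,V=[hsv[...,i].astype(int) for i in range(3)]
def reg(u0,u1,v0,v1):
    m=np.zeros(S.shape,bool); s=.64; m[int(v0*s):int(v1*s),int(u0*s):int(u1*s)]=1; return m
def line(m,z):
    P=plane(ray,o,z)[m]; c=P.mean(0); v=np.linalg.svd(P[:,:2]-c[:2],full_matrices=False)[2][0]; v*=np.sign(v[0]); return P,c,v
st=reg(360,445,120,210)&(S<60)&(V>130)
hd=reg(380,420,215,385)&(V>170)&(S>60)&(S<150)&(H>15)
P,c,v=line(hd,.057); print('handle',hd.sum(),c,'heading',np.arctan2(v[1],v[0]))
n=np.array([-v[1],v[0]]); q=(P[:,:2]-c[:2]); print('w',np.ptp(q@n),'along',(q@v).min(),(q@v).max(), 'z',np.nanmedian(W[hd][:,2]))
Ps=plane(ray,o,.047)[st][:,:2]-c[:2]; a=Ps@v; b=Ps@n
print('tip along',np.percentile(a,[98,99.5,100]),'tip lateral',[b[(a>a.max()-.012)&(b>0)].mean(), b[(a>a.max()-.012)&(b<0)].mean()],'b rng',b.min(),b.max())
# yoke back edge at plane .053
tip=c[:2]+v*(a.max()); org=tip-.104*v; print('origin est from tip',org)
org2=c[:2]+v*((q@v).max()-.048); print('origin from handle front',org2)
# clip
cl=reg(205,270,20,70)&(H<22)&(S>150)&(V>150)&(W[...,2]>.045)
Pc=plane(ray,o,.064)[cl]; print('clip n',cl.sum(),Pc.mean(0)); r=cv2.minAreaRect((Pc[:,:2]*1000).astype(np.float32)); print(r, np.nanmedian(W[cl][:,2]))
ft=reg(225,295,15,105)&(W[...,2]>.004)&(W[...,2]<.02)&(S>120)
Pf=plane(ray,o,.010)[ft]; print('foot',ft.sum(),cv2.minAreaRect((Pf[:,:2]*1000).astype(np.float32)))
fr=reg(360,440,200,335)&(H<16)&(S>90)&(W[...,2]<.012)&(W[...,2]>.004)
Pr=plane(ray,o,.008)[fr]; print('rest',fr.sum(),cv2.minAreaRect((Pr[:,:2]*1000).astype(np.float32)))
sc=cv2.resize(im[:70,110:220],(770,490),interpolation=cv2.INTER_CUBIC); save('w1clip',sc)
E
```

```text
handle 945 [ 0.46977152 -0.23686249  0.057     ] heading 0.2616884011797946
w 0.0149911811255494 along -0.05893796687110851 0.05604573175472616 z 0.05761157034434622
tip along [0.11045022 0.11166287 0.11176299] tip lateral [np.float64(0.012924184311230574), np.float64(-0.014071299101394739)] b rng -0.023419540968251423 0.022597235247207994
origin est from tip [ 0.47727022 -0.23485411]
origin from handle front [ 0.47754334 -0.23478096]
clip n 9 [ 0.59440723 -0.08826565  0.064     ]
((598.4444580078125, -87.8928451538086), (12.83311653137207, 27.983272552490234), 14.519806861877441) 0.06352388851662433
foot 841 ((606.4166259765625, -85.67343139648438), (59.58012390136719, 39.620941162109375), 16.479087829589844)
rest 1798 ((478.943115234375, -234.8629913330078), (99.45281982421875, 47.93878173828125), 14.536744117736816)
```

View pics/w1clip.png

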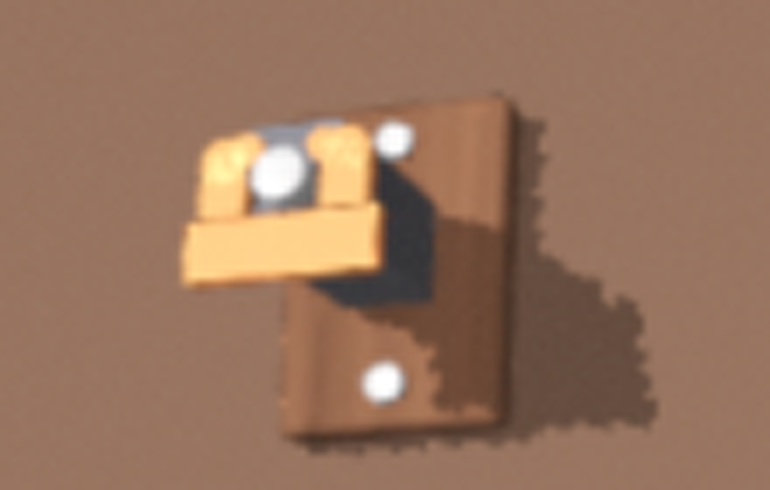

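{"fn": "carry_out", "kwargs": {"plan": [[-0.3, 0.2, -4, -0.035, 9], [-0.3, 0.2, -8, -0.035, 9], [-0.3, 0.2, -11, -0.035, 7], [-0.3, 0.2, -13.5, -0.035, 5], [-0.3, 0.2, -15.5, -0.035, 4], [-0.3, 0.2, -16.3, -0.035, 3], [-0.3, 0.2, -16.3, -0.035, 3], [-0.3, 0.2, -16.3, -0.035, 0.5], [-0.3, 0.2, -16.3, -0.035, 0.5], [-0.3, 0.2, -16.3, -0.035, 0.5], [-0.3, 0.2, -16.3, -0.035, 0.5], [-0.3, 0.2, -16.3, -0.035, 0.5], [-0.3, 0.2, -16.3, -0.035, 0.5]], "squeeze": 45}}

```text
clock: 2.65
position: [0.4767, -0.2363, 0.0985]
ee_rot: [-3.114, -0.406, 0.001]
force: [-0.8, -0.4, 3.8]
width: 0.149
```

```bash
python3 - <<'E'
from h import *
f=np.load('w1.npz'); ray,o=f['ray'],f['o']
for z in(.067,): print('peg',plane(ray,o,z)[24:26,149:151].mean((0,1)))
s=arm.observe(); print(s)
E
```

```text
peg [ 0.60675104 -0.08440506  0.067     ]
{'clock': 2.65, 'joints': array([ 0.46917919,  0.53824775, -0.14819007,  1.98443824,  0.1280817 ,
        0.62897631, -1.07356891]), 'dq': array([-0.00111229, -0.00106202, -0.00035213, -0.00088159, -0.0001877 ,
        0.00089888, -0.00124715]), 'joint_efforts': array([-1.66587196e-01, -6.11432219e+01, -1.76668726e+00, -1.96448439e+01,
       -1.17305266e-01, -2.49170763e-01, -2.94573710e-02]), 'position': array([ 0.47668878, -0.2362955 ,  0.09854327]), 'ee_rot': array([-3.11413097e+00, -4.06177565e-01,  1.45884047e-03]), 'force': array([-0.80416708, -0.42515448,  3.79136514]), 'ft_torque': array([0.00704671, 0.12018627, 0.03906765]), 'width': 0.14913896040990118}
```

{"fn": "carry_out", "kwargs": {"plan": [[0, 0, 1, 0, 0.5], [0, 0, 2.5, 0, 0.5], [0, 0, 4, 0, 0.5], [0, 0, 5, 0, 0.5], [0, 2, 5, 0, 0.5], [0, 5, 5, 0.01, 0.5], [-0.2, 8, 5, 0.02, 0.5], [-0.4, 10.2, 4, 0.03, 0.5], [-0.4, 11.1, 3, 0.03, 0.5], [-0.4, 11.1, 2.5, 0.03, 0.5], [-0.4, 11.1, 2.5, 0.03, 0.5], [-0.4, 11.1, 2.5, 0.03, 0.5]]}}

```text
clock: 3.85
position: [0.4727, -0.1268, 0.1235]
ee_rot: [-3.109, -0.45, 0.002]
force: [0.0, -1.1, -1.8]
width: 0.147
```

```bash
python3 - <<'E'
from h import *
s=arm.observe(); print(s['clock'],s['position'],s['ee_rot'],s['force'],s['ft_torque'],s['width'])
im,d,W,ray,o=wcam(); np.savez('w2',im=im,d=d,W=W,ray=ray,o=o); 
save('w2',cv2.resize(im[:260,106:406],(800,693))[:600])
E
```

```text
3.85 [ 0.47271312 -0.12678317  0.12347214] [-3.10870504e+00 -4.49763319e-01  2.15608944e-03] [ 0.02028706 -1.07819383 -1.75630862] [ 0.00918734 -0.01853114 -0.00650057] 0.14665860380817208
```

View pics/w2.png

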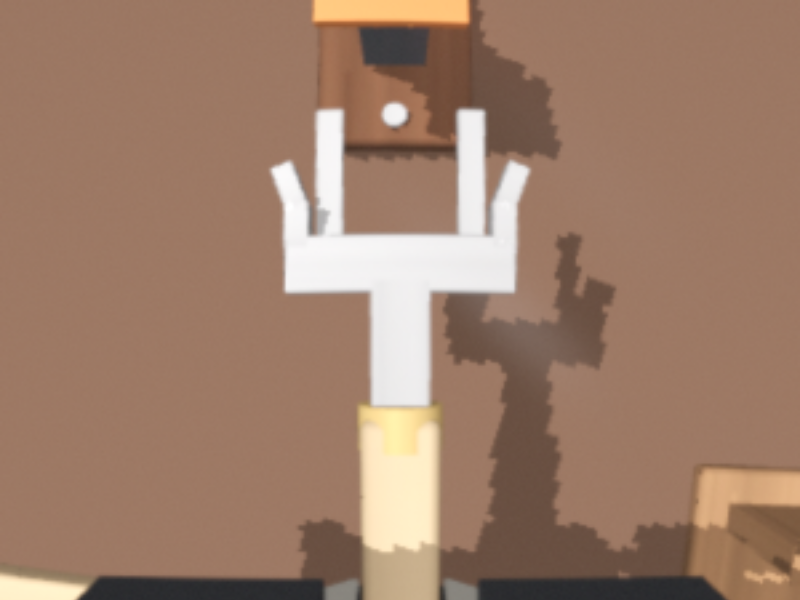

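The crop shows the fork held straight, with tines at columns 330 and 471 (tips at row 110). The clip's back edge runs from 314 to 469 at row 24, and the column is at 360-428. So the fork is a little to the right of the clip, and I'll put numbers on that.

```bash
cat > m.py <<'E'
from h import *
def meas(f,zf,pos,rot,zclip):
    im,W,ray,o=f['im'],f['W'],f['ray'],f['o']
    hsv=cv2.cvtColor(im,cv2.COLOR_RGB2HSV); H,S,V=[hsv[...,i].astype(int) for i in range(3)]
    h=2*np.arctan2(-rot[1],-rot[0]); v=np.array([np.cos(h),np.sin(h)]); n=np.array([-v[1],v[0]])
    def loc(m,z):
        P=plane(ray,o,z)[m][:,:2]-pos[:2]; return np.c_[P@v,P@n]*1000
    A=np.zeros(S.shape,bool); A[20:150,200:310]=1
    L=loc(A&(S<50)&(V>150),zf-.003)
    L=L[(L[:,0]>60)]
    tip=L[:,0].max(); t=L[(L[:,0]>tip-8)&(L[:,0]<tip-1)]
    print('heading',h,'tip ahead of TCP',tip,'tines lat',t[t[:,1]>0,1].mean(),t[t[:,1]<0,1].mean(),'outer',t[:,1].min(),t[:,1].max())
    Ly=loc(A&(S<50)&(V>150),zf+.003); y=Ly[(Ly[:,0]>tip-32)&(Ly[:,0]<tip-27)]; print('yoke lat',y[:,1].min(),y[:,1].max())
    M=A.copy(); M[:]=0; M[100:215,230:285]=1
    Lh=loc(M&(S>60)&(S<140)&(V>170)&(H>15),zf+.007); 
    b=np.polyfit(Lh[:,0],Lh[:,1],1); print('handle lat slope',b, 'tip lat pred',np.polyval(b,104), Lh[:,0].max())
    B=np.zeros(S.shape,bool); B[:60,200:310]=1
    c=B&(H<22)&(S>120)&(V>170); Lc=loc(c,zclip)
    e=Lc[Lc[:,0]<Lc[:,0].min()+3]; print('clip',c.sum(),'back edge x',np.percentile(Lc[:,0],[0,1,3]),'lat',Lc[:,1].min(),Lc[:,1].max())
    # back edge slope
    xs=[]; 
    for k in np.unique(np.where(c)[1]):
        r=np.where(c[:,k])[0].max(); mm=np.zeros_like(c); mm[r,k]=1; xs.append(loc(mm,zclip)[0])
    xs=np.array(xs)[2:-2]; print('clip edge slope (dx/dlat)',np.polyfit(xs[:,1],xs[:,0],1))
    F=B.copy(); F[:]=0; F[:100,200:320]=1
    ft=F&(W[...,2]>.004)&(W[...,2]<.016)&(S>110)&(V<190)&(V>60); Pf=plane(ray,o,.010)[ft][:,:2]; print('foot',ft.sum(),cv2.minAreaRect((Pf*1000).astype(np.float32)))
    return v,n
E
python3 - <<'E'
from m import *
f=np.load('w2.npz'); meas(f,.075,np.array([.47271312,-.12678317]),[-3.1087,-.44976],.064)
E
```

```text
heading 0.28736176167573785 tip ahead of TCP 106.15740927146342 tines lat 10.496033909064117 -11.385650947890698 outer -14.114964812545336 16.335819691343673
yoke lat -19.066752275269945 21.271557851583488
handle lat slope [0.02739239 0.22374465] tip lat pred 3.072553254210892 51.39648623866208
clip 532 back edge x [105.00315179 125.28205559 125.30106648] lat -12.097088365728435 18.034850887868046
clip edge slope (dx/dlat) [4.01770311e-02 1.24894403e+02]
foot 1866 ((593.930419921875, -88.29460144042969), (35.64842987060547, 39.756534576416016), 16.825286865234375)
```

{"fn": "carry_out", "kwargs": {"plan": [[-0.05, 0.15, -0.7, 0, 0.5], [-0.05, 0.15, -1.4, 0, 0.5], [-0.05, 0.15, -1.4, 0, 0.5], [0.91, 0.44, -1.4, 0, 0.5], [1.87, 0.72, -1.4, 0, 0.5], [2.5, 0.91, -1.4, 0, 0.5], [2.5, 0.91, -1.4, 0, 0.5]]}}

```text
clock: 4.6
position: [0.4995, -0.1169, 0.1099]
ee_rot: [-3.108, -0.451, -0.001]
force: [-1.2, -0.4, -1.4]
width: 0.147
```

```bash
python3 - <<'E'
from m import *
s=arm.observe(); print(s['clock'],s['position'],s['ee_rot'],s['force'])
im,d,W,ray,o=wcam(); f=dict(im=im,W=W,ray=ray,o=o); np.savez('w3',**f)
meas(f,s['position'][2]-.0485,s['position'],s['ee_rot'],.064)
save('w3',cv2.resize(im[:160,156:356],(800,640))[:600])
# depth of tines/clip
print(np.nanmedian(W[20:30,228:236,2]))
E
```

```text
4.6 [ 0.49951815 -0.11687417  0.10985982] [-3.10843287e+00 -4.51479162e-01 -1.14370435e-03] [-1.22512466 -0.38763504 -1.43880938]
heading 0.28846947884607355 tip ahead of TCP 115.92158079017231 tines lat 2.29984061775713 -1.5934321100672777 outer -3.522577391400428 4.738083049173316
yoke lat -20.01059874113376 22.182296569939993
handle lat slope [0.01589149 0.98281612] tip lat pred 2.6355309874340396 51.01433009743004
clip 2173 back edge x [96.5327482  96.90870588 97.09354948] lat -14.070620035095228 16.18686129582551
clip edge slope (dx/dlat) [1.23874112e-02 9.68993462e+01]
foot 1154 ((608.6875, -83.93171691894531), (54.25950241088867, 39.74946212768555), 16.53826332092285)
0.0647419255642677
```

View pics/w3.png

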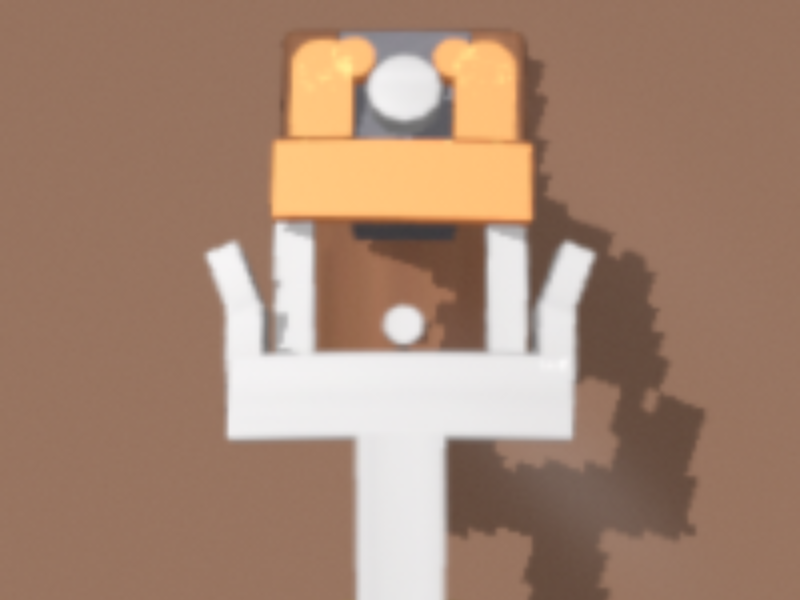

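The tines are under the clip and centred on it and on the column: fork at column 400, clip at 402 and column at 404, at about 8.7 px/mm. The gap from the clip's back to the yoke is about 15 mm.

{"fn": "carry_out", "kwargs": {"plan": [[0.5, 0.14, 0, 0, 0.5], [0.9, 0.25, 0, 0, 0.5], [1.2, 0.33, 0, 0, 0.5], [1.4, 0.39, 0, 0, 0.5], [1.4, 0.39, 0, 0, 0.5]]}}

```text
clock: 5.15
position: [0.5128, -0.1132, 0.1097]
ee_rot: [-3.108, -0.451, 0.0]
force: [0.5, -0.2, -1.1]
width: 0.145
```

{"fn": "carry_out", "kwargs": {"plan": [[1.43, 0.4, 0.2, 0, 0.5], [1.43, 0.4, 0.5, 0, 0.5], [1.43, 0.4, 0.9, 0, 0.5], [1.43, 0.4, 1.4, 0, 0.5], [1.43, 0.4, 2.0, 0, 0.5], [1.43, 0.4, 2.6, 0, 0.5], [1.43, 0.4, 3, 0, 0.5], [1.43, 0.4, 3, 0, 0.5]]}}

```text
clock: 5.95
position: [0.528, -0.109, 0.1406]
ee_rot: [-3.109, -0.452, -0.003]
force: [-0.5, 0.3, -1.4]
width: 0.149
```

```bash
python3 - <<'E'
from m import *
s=arm.observe(); print(s['clock'],s['position'],s['ee_rot'],s['force'])
im,d,W,ray,o=wcam(); f=dict(im=im,W=W,ray=ray,o=o); np.savez('w4',**f)
save('w4',np.hstack([cv2.resize(im[:200,156:356],(400,400)),cv2.resize(im[:300,0:300],(400,400))]))
E
```

```text
5.95 [ 0.52799257 -0.10904975  0.14060577] [-3.10879660e+00 -4.51749761e-01 -3.00406320e-03] [-0.49569915  0.34741583 -1.41571061]
```

View pics/w4.png

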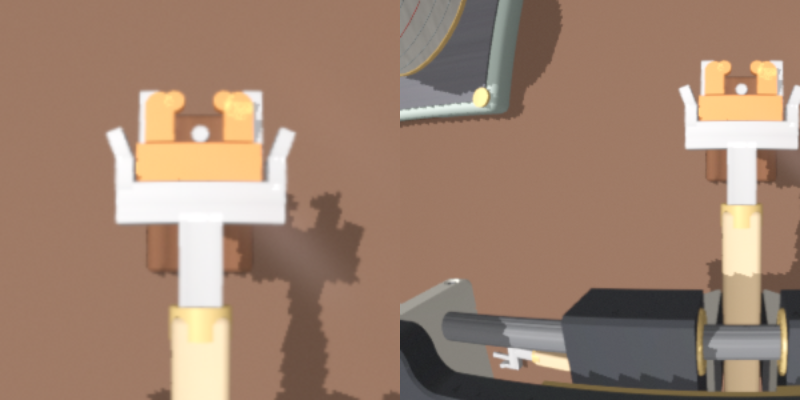

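The clip sits on the tines against the yoke, and the stand is empty below it. I misused the shift reference there: rows count from the pose at the call's start, so the fork went about 15 mm further forward than intended while lifting. I'll remeasure how the fork sits in the grip, then carry it gently toward the drum.

```bash
python3 - <<'E'
from h import *
f=np.load('w4.npz'); im,ray,o=f['im'],f['ray'],f['o']
pos=np.array([.52799,-.10905]); h=2*np.arctan2(.45175,3.1088); v=np.array([np.cos(h),np.sin(h)]); n=np.array([-v[1],v[0]])
hsv=cv2.cvtColor(im,cv2.COLOR_RGB2HSV); H,S,V=[hsv[...,i].astype(int) for i in range(3)]
zf=.14061-.0485
def loc(m,z):
    P=plane(ray,o,z)[m][:,:2]-pos; return np.c_[P@v,P@n]*1000
A=np.zeros(S.shape,bool); A[30:125,205:305]=1
st=A&(S<50)&(V>150)
L=loc(st,zf-.003); L=L[(abs(L[:,1])<18)]; print('tip',L[:,0].max())
L=loc(st,zf+.003); y=L[(L[:,0]>72)&(L[:,0]<78)]; print('yoke lat',y[:,1].min(),y[:,1].max(),'y front',[L[(abs(L[:,1]-k)<1),0].max() for k in(-6,0,6)])
M=np.zeros_like(A); M[150:200,230:285]=1
Lh=loc(M&(S>50)&(S<150)&(V>160),zf+.007); print('handle lat',Lh[:,1].min(),Lh[:,1].max(),Lh[:,0].max())
c=A&(H<25)&(S>110)&(V>150); Lc=loc(c,zf+.001); print('clip x',Lc[:,0].min(),Lc[:,0].max(),'lat',Lc[:,1].min(),Lc[:,1].max())
b=Lc[Lc[:,0]<Lc[:,0].min()+6]; print('back lat',b[:,1].min(),b[:,1].max())
E
```

```text
tip 103.03041686668651
yoke lat -18.694556126980526 20.78917096588634 y front [np.float64(79.23952994716541), np.float64(92.52979844701044), np.float64(79.22627184221821)]
handle lat -8.499001788434953 12.796573206495648 51.97356395912906
clip x 63.697097596505046 101.90444044944054 lat -13.2393804133521 16.29616310367985
back lat -7.655945069295586 13.088290651859278
```

{"fn": "carry_out", "kwargs": {"plan": [[0, 0, 0.5, 0, 0.5], [0, 0, 1.3, 0, 0.5], [0, 0.3, 2.2, 0, 0.5], [-0.1, 1.0, 3.1, 0, 0.5], [-0.2, 2.2, 4.0, 0, 0.5], [-0.4, 3.6, 4.7, 0, 0.5], [-0.7, 5.2, 5.0, 0, 0.5], [-1.0, 6.9, 5.0, 0, 0.5], [-1.3, 8.6, 5.0, 0, 0.5], [-1.7, 10.3, 5.0, 0, 0.5], [-2.0, 12, 5.0, 0, 0.5], [-2.3, 13.7, 5.0, 0, 0.5], [-2.6, 15.4, 5.0, 0, 0.5], [-2.9, 17.0, 5.0, 0, 0.5], [-3.1, 18.4, 5.0, 0, 0.5], [-3.3, 19.6, 5.0, 0, 0.5], [-3.45, 20.5, 5.0, 0, 0.5], [-3.55, 21, 5.0, 0, 0.5], [-3.6, 21.2, 5.0, 0, 0.5], [-3.6, 21.2, 5.0, 0, 0.5]]}}

```text
clock: 8.0
position: [0.4917, 0.1028, 0.1902]
ee_rot: [-3.109, -0.451, -0.002]
force: [0.1, 0.2, -1.4]
width: 0.148
```

```bash
python3 - <<'E'
from h import *
s=arm.observe(); print(s['clock'],s['position'],s['ee_rot'],s['force'])
im,d,W,ray,o=wcam(); f=dict(im=im,W=W,ray=ray,o=o,pos=s['position'],rot=s['ee_rot']); np.savez('w5',**f)
save('w5',cv2.resize(im[:240,96:416],(800,600)))
E
```

```text
8.0 [0.49169721 0.10282289 0.19020822] [-3.10890104e+00 -4.51342727e-01 -1.84180585e-03] [ 0.12610316  0.2428781  -1.44684935]
```

View pics/w5.png

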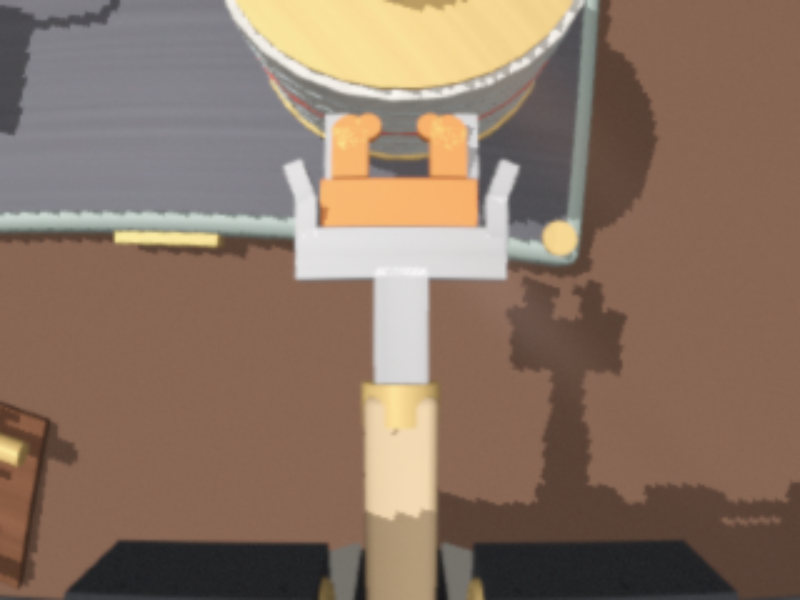

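The clip is still seated on the tines. The drum top is at the top of the crop (its edge at column 402, row 95), and the hub is only partly in view at (440,0). I'll check heights from depth before advancing.

```bash
python3 - <<'E'
from h import *
for n,tz in(('w2',.12347),('w4',.14061),('w5',.19021)):
    f=np.load(n+'.npz'); im,W=f['im'],f['W']; hsv=cv2.cvtColor(im,cv2.COLOR_RGB2HSV); H,S,V=[hsv[...,i].astype(int) for i in range(3)]
    A=np.zeros(S.shape,bool); A[60:125,215:300]=1
    st=A&(S<50)&(V>150); z=W[...,2][st]; hh,e=np.histogram(tz-z,bins=np.arange(.03,.07,.002)); print(n,'TCP-z of steel',hh.tolist())
    M=np.zeros_like(A); M[155:210,245:268]=1
    print(' handle top',np.nanmedian(tz-W[...,2][M&(V>150)]), 'handle near yoke', np.nanmedian(tz-W[...,2][160:170,250:262]), 'yoke c',np.nanmedian(tz-W[...,2][st&(np.arange(384)[:,None]>90)]))
D=np.zeros_like(A); D[:33,200:310]=1
m=D&(H>18)&(H<32)&(S>70)&(V>170); P=W[m]; print('drum top z',np.nanmedian(P[:,2]),m.sum())
im,d,Wt=cloud('top'); ht=cv2.cvtColor(im,cv2.COLOR_RGB2HSV)
f=np.load('top.npz'); W=f['W']; i0=f['im']; hs=cv2.cvtColor(i0,cv2.COLOR_RGB2HSV); R=np.zeros((384,512),bool); R[125:175,175:225]=1
m=R&(hs[...,0]>18)&(hs[...,0]<32)&(hs[...,1]>110)&(W[...,2]>.1); print('top: drum yellow z',np.nanmedian(W[m][:,2]),m.sum())
c=cv2.minEnclosingCircle((W[m][:,:2]*1000).astype(np.float32)); print(c)
E
```

```text
w2 TCP-z of steel [0, 0, 0, 0, 0, 0, 349, 2030, 53, 119, 480, 61, 2, 0, 0, 0, 0, 0, 0, 0]
 handle top 0.040625434850746656 handle near yoke 0.040282987653751046 yoke c 0.0446967909786828
w4 TCP-z of steel [0, 0, 0, 0, 0, 0, 0, 13, 1539, 835, 20, 28, 54, 6, 0, 0, 0, 0, 0, 0]
 handle top 0.04218904275107371 handle near yoke 0.042119381923204705 yoke c 0.0476701811589805
w5 TCP-z of steel [0, 0, 0, 0, 0, 0, 0, 11, 1427, 930, 13, 13, 49, 1, 0, 0, 0, 0, 0, 0]
 handle top 0.04218545284442414 handle near yoke 0.04221105034160223 yoke c 0.04776118654408637
drum top z 0.11588146822569258 3177
top: drum yellow z 0.11514728422817298 405
((644.6053466796875, 147.30926513671875), 43.43799591064453)
```

{"fn": "carry_out", "kwargs": {"plan": [[0.2, 0.0, 0, 0, 0.5], [0.6, 0.1, 0, 0, 0.5], [1.1, 0.25, 0, 0, 0.5], [1.7, 0.4, 0, 0, 0.5], [2.2, 0.55, 0, 0, 0.5], [2.6, 0.65, 0, 0, 0.5], [2.8, 0.72, 0, 0, 0.5], [2.9, 0.74, 0, 0, 0.5], [2.9, 0.74, 0, 0, 0.5], [2.9, 0.74, 0, 0, 0.5]]}}

```text
clock: 9.1
position: [0.5206, 0.1097, 0.1902]
ee_rot: [3.109, 0.45, 0.001]
force: [0.1, -0.1, -1.2]
width: 0.145
```

```bash
python3 - <<'E'
from h import *
s=arm.observe(); print(s['clock'],s['position'],s['ee_rot'],s['force'])
im,d,W,ray,o=wcam(); f=dict(im=im,W=W,ray=ray,o=o,pos=s['position'],rot=s['ee_rot']); np.savez('w6',**f)
save('w6',cv2.resize(im[:150,156:356],(800,600)))
E
```

```text
9.1 [0.52062377 0.10965852 0.19015424] [3.10899907e+00 4.50375943e-01 1.43332905e-03] [ 0.07176203 -0.08123324 -1.20770005]
```

View pics/w6.png

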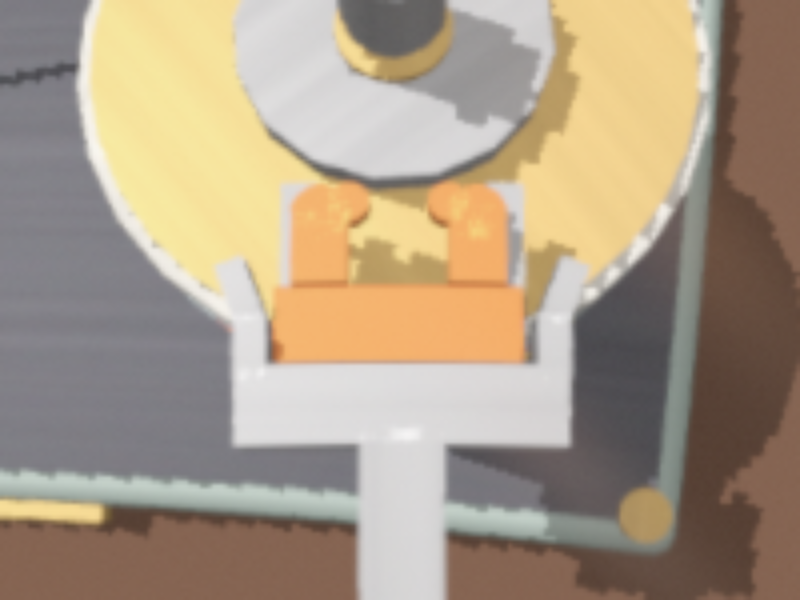

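Fork centre is at column 402 (tines 281-524), the clip at 399 (273-525), the hub at 394 (233-555) and the spindle head at 394. So the fork must move left by about 1 mm. I'll compute that through the calibration.

```bash
python3 - <<'E'
from h import *
f=np.load('w6.npz'); im,W,ray,o,pos,rot=[f[k] for k in('im','W','ray','o','pos','rot')]
h=2*np.arctan2(rot[1],rot[0]); v=np.array([np.cos(h),np.sin(h)]); n=np.array([-v[1],v[0]])
def at(u,vv,z): # crop px -> tool (ahead, lateral) mm
    U,Vv=156+u/4-.375,vv/4-.375
    r=np.array([cv2.remap(ray[...,i].astype(np.float32),np.float32([[U]]),np.float32([[Vv]]),1)[0,0] for i in range(3)])
    P=(o+r*(z-o[2])/r[2])[:2]-pos[:2]; return np.round([P@v*1000,P@n*1000],2)
zt=pos[2]
print('hub L/R row40',at(233,40,.126),at(555,40,.126)); print('hub front',at(394,181,.126))
print('drum L/R row80',at(80,80,.116),at(706,80,.116))
print('head L/R row10 (boss level)',at(337,30,.130),at(452,30,.130), 'boss front',at(394,81,.128))
print('tines outer row200',at(281,210,zt-.0545),at(524,210,zt-.0545),'tip',at(402,184,zt-.055))
print('yoke',at(232,420,zt-.0485),at(572,420,zt-.0485),'front',at(400,365,zt-.0485))
print('clip',at(273,330,zt-.0505),at(525,330,zt-.0505),'jaw tips',at(328,182,zt-.0505),at(456,182,zt-.0505))
# depths
for nm,(r0,r1,c0,c1) in dict(hub=(30,43,230,278),headtop=(0,4,243,266),yoke=(96,108,220,294),clipback=(74,88,228,284),shank=(120,140,250,262)).items(): print(nm,np.nanmedian(W[r0:r1,c0:c1,2]))
hd=W[150:205,250:262]; zz=np.nanmedian(hd[...,2],1); xx=np.nanmedian((hd[...,:2]-pos[:2])@v,1); print('handle slope',np.polyfit(xx,zz,1))
sh=W[115:145,250:262]; zz=np.nanmedian(sh[...,2],1); xx=np.nanmedian((sh[...,:2]-pos[:2])@v,1); print('shank slope',np.polyfit(xx,zz,1))
E
```

```text
hub L/R row40 [126.99  23.36] [126.86 -19.69]
hub front [105.83   1.8 ]
drum L/R row80 [126.21  47.17] [125.92 -42.95]
head L/R row10 (boss level) [126.39   9.19] [126.35  -5.74] boss front [119.52   1.8 ]
tines outer row200 [99.93 15.66] [ 99.94 -14.28] tip [103.22   0.75]
yoke [73.13 20.92] [ 73.13 -19.41] front [79.45  0.99]
clip [84.1  16.19] [ 84.08 -13.95] jaw tips [102.49   9.62] [102.44  -5.71]
hub 0.123799112659072
headtop 0.1478417069516515
yoke 0.1424002487738229
clipback 0.1400308788608105
shank 0.14292590332828692
handle slope [-0.07432785  0.15061826]
shank slope [-0.04155153  0.14550312]
```

{"fn": "carry_out", "kwargs": {"plan": [[0.2, 0.1, 0, 0, 0.5], [0.5, 0.22, 0, 0, 0.5], [0.9, 0.35, 0, 0, 0.5], [1.15, 0.45, 0, 0, 0.5], [1.22, 0.47, -0.1, 0, 0.5], [1.22, 0.47, -0.25, 0, 0.5], [1.22, 0.47, -0.4, 0, 0.5], [1.22, 0.47, -0.4, 0, 0.5], [1.22, 0.47, -0.4, 0, 0.5]]}}

```text
clock: 10.05
position: [0.5327, 0.1143, 0.1861]
ee_rot: [3.109, 0.45, 0.001]
force: [1.3, -0.6, -1.8]
width: 0.148
```

{"fn": "carry_out", "kwargs": {"plan": [[0, 0, -0.05, 0, 0.5], [0, 0, -0.1, 0, 0.5], [0, 0, -0.1, 0, 0.5]]}}

```text
clock: 10.35
position: [0.5327, 0.1143, 0.1851]
ee_rot: [3.109, 0.45, 0.001]
force: [0.4, -0.5, -2.1]
width: 0.151
```

{"fn": "carry_out", "kwargs": {"plan": [[0, 0, -0.05, 0, 0.5], [0, 0, -0.1, 0, 0.5], [0, 0, -0.1, 0, 0.5]]}}

```text
clock: 10.65
position: [0.5326, 0.1143, 0.184]
ee_rot: [3.109, 0.45, 0.001]
force: [-0.9, -0.1, -1.3]
width: 0.146
```

{"fn": "carry_out", "kwargs": {"plan": [[0, 0, -0.05, 0, 0.5], [0, 0, -0.1, 0, 0.5], [0, 0, -0.1, 0, 0.5]]}}

```text
clock: 10.95
position: [0.5326, 0.1143, 0.1829]
ee_rot: [3.109, 0.45, 0.001]
force: [0.2, -0.7, -1.6]
width: 0.15
```

{"fn": "carry_out", "kwargs": {"plan": [[0, 0, -0.05, 0, 0.5], [0, 0, -0.1, 0, 0.5], [0, 0, -0.1, 0, 0.5]]}}

```text
clock: 11.25
position: [0.5326, 0.1142, 0.1818]
ee_rot: [3.109, 0.45, 0.001]
force: [0.2, -0.4, -1.5]
width: 0.148
```

{"fn": "carry_out", "kwargs": {"plan": [[0, 0, -0.05, 0, 0.5], [0, 0, -0.1, 0, 0.5], [0, 0, -0.1, 0, 0.5]]}}

```text
clock: 11.55
position: [0.5326, 0.1142, 0.1809]
ee_rot: [3.109, 0.45, 0.001]
force: [-0.4, 0.3, 0.2]
width: 0.15
```

```bash
python3 - <<'E'
from h import *
s=arm.observe(); print(s['force'],s['ft_torque'],s['position'])
im,d,W,ray,o=wcam(); np.savez('w7',im=im,W=W,pos=s['position'])
for nm,(r0,r1,c0,c1) in dict(hub=(30,60,230,278),yoke=(96,108,220,294),clipback=(74,88,228,284),shank=(120,140,250,262),handle=(155,200,250,262)).items(): print(nm,np.nanmedian(W[r0:r1,c0:c1,2]-s['position'][2]))
E
```

```text
[-0.36734977  0.31964379  0.23482017] [ 0.02023723  0.05665982 -0.01836277] [0.53259002 0.11422987 0.18087392]
hub -0.05633204982779359
yoke -0.0471528953013681
clipback -0.049479119240695466
shank -0.04675719166289029
handle -0.04180428638517869
```

{"fn": "carry_out", "kwargs": {"plan": [[0, 0, -0.05, 0, 0.5], [0, 0, -0.1, 0, 0.5], [0, 0, -0.1, 0, 0.5]]}}

```text
clock: 11.9
position: [0.5326, 0.1143, 0.18]
ee_rot: [3.109, 0.45, 0.001]
force: [-2.0, -0.3, 2.0]
width: 0.143
```

```bash
cat > q.py <<'E'
from h import *
s=arm.observe(); print(s['clock'],s['force'],s['ft_torque'],s['position'])
im,d,W,ray,o=wcam(); np.savez('wl',im=im,W=W,pos=s['position'],ray=ray,o=o,rot=s['ee_rot'])
for nm,(r0,r1,c0,c1) in dict(hub=(30,60,230,278),yoke=(96,108,220,294),clipback=(74,88,228,284),shank=(120,140,250,262),handle=(155,200,250,262)).items(): print(nm,np.round(np.nanmedian(W[r0:r1,c0:c1,2]-s['position'][2])*1000,2))
E
python3 q.py
```

```text
11.9 [-1.96735457 -0.30023478  1.99187084] [-0.0130008   0.08015079 -0.04747578] [0.5325678  0.11425533 0.17996774]
hub -55.45
yoke -46.55
clipback -48.73
shank -46.21
handle -41.55
```

{"fn": "carry_out", "kwargs": {"plan": [[0, 0, -0.05, 0, 0.5], [0, 0, -0.1, 0, 0.5], [0, 0, -0.1, 0, 0.5]]}}

```text
clock: 12.25
position: [0.5325, 0.1142, 0.179]
ee_rot: [3.109, 0.45, 0.001]
force: [-2.8, -0.6, 2.9]
width: 0.148
```

{"fn": "carry_out", "kwargs": {"plan": [[0, 0, -0.05, 0, 0.5], [0, 0, -0.1, 0, 0.5], [0, 0, -0.1, 0, 0.5]]}}

```text
clock: 12.55
position: [0.5325, 0.1142, 0.1779]
ee_rot: [3.109, 0.45, 0.001]
force: [-1.4, -1.1, 2.7]
width: 0.148
```

```bash
python3 q.py
```

```text
12.55 [-1.36953584 -1.11020804  2.71874056] [-0.05081123  0.10369529 -0.01628016] [0.53251042 0.11421627 0.17794701]
hub -53.41
yoke -45.07
clipback -47.05
shank -44.96
handle -40.77
```

{"fn": "carry_out", "kwargs": {"plan": [[0, 0, -0.04, 0, 0.5], [0, 0, -0.04, 0, 0.5]]}}

```text
clock: 12.8
position: [0.5325, 0.1142, 0.1775]
ee_rot: [3.109, 0.45, 0.001]
force: [-2.5, -0.9, 2.3]
width: 0.149
```

```bash
python3 q.py; cat > lat.py <<'E'
from h import *
f=np.load('wl.npz'); im,ray,o,pos,rot=[f[k] for k in('im','ray','o','pos','rot')]
h=2*np.arctan2(rot[1],rot[0]); v=np.array([np.cos(h),np.sin(h)]); n=np.array([-v[1],v[0]])
S=cv2.cvtColor(im,cv2.COLOR_RGB2HSV)[...,1].astype(int)
def at(u,r,z):
    P=(o+ray[r,u]*(z-o[2])/ray[r,u,2])[:2]-pos[:2]; return P@v*1000,P@n*1000
zt=pos[2]
for r in range(8,60,6):
    y=np.where((S[r,175:340]>75))[0]+175
    y2=np.where(S[r,175:340]<60)[0]+175
    runs=np.split(y2,np.where(np.diff(y2)>1)[0]+1); print(r,[(k[0],k[-1]) for k in runs if len(k)>3])
for r in(96,102,106):
    y2=np.where(S[r,200:310]<60)[0]+200; runs=max(np.split(y2,np.where(np.diff(y2)>1)[0]+1),key=len); print('yoke',r,runs[0],runs[-1],at(runs[0],r,zt-.0455),at(runs[-1],r,zt-.0455))
E
python3 lat.py
```

```text
12.8 [-2.5242894  -0.89594982  2.3313481 ] [-0.06757859  0.19425179 -0.07140042] [0.53247552 0.11421264 0.1775078 ]
hub -53.05
yoke -44.73
clipback -46.7
shank -44.75
handle -40.56
8 [(np.int64(216), np.int64(295)), (np.int64(334), np.int64(339))]
14 [(np.int64(214), np.int64(298)), (np.int64(336), np.int64(339))]
20 [(np.int64(212), np.int64(239)), (np.int64(243), np.int64(269)), (np.int64(273), np.int64(299))]
26 [(np.int64(213), np.int64(240)), (np.int64(248), np.int64(264)), (np.int64(271), np.int64(299))]
32 [(np.int64(213), np.int64(244)), (np.int64(267), np.int64(298))]
38 [(np.int64(216), np.int64(296))]
44 [(np.int64(219), np.int64(232)), (np.int64(246), np.int64(264)), (np.int64(279), np.int64(293))]
50 [(np.int64(223), np.int64(227)), (np.int64(248), np.int64(262)), (np.int64(283), np.int64(288))]
56 [(np.int64(175), np.int64(178)), (np.int64(244), np.int64(267)), (np.int64(284), np.int64(287)), (np.int64(335), np.int64(338))]
yoke 96 200 309 (np.float64(77.28383310326015), np.float64(26.90392233732284)) (np.float64(77.2229847457636), np.float64(-23.846122239598124))
yoke 102 200 309 (np.float64(74.43763658891108), np.float64(26.929463682046507)) (np.float64(74.38080212377986), np.float64(-23.869721470984516))
yoke 106 200 309 (np.float64(72.54330255058385), np.float64(26.950484961787666)) (np.float64(72.48912642365516), np.float64(-23.889229823600733))
```

{"fn": "carry_out", "kwargs": {"plan": [[0.14, 0.06, 0, 0, 0.5], [0.28, 0.1, 0, 0, 0.5], [0.43, 0.15, 0, 0, 0.5], [0.57, 0.19, 0, 0, 0.5], [0.72, 0.23, 0, 0, 0.5], [0.76, 0.25, 0, 0, 0.5], [0.76, 0.25, 0, 0, 0.5]]}}

```text
clock: 13.55
position: [0.5403, 0.1168, 0.1775]
ee_rot: [3.109, 0.45, 0.001]
force: [-2.1, -0.4, 2.6]
width: 0.144
```

```bash
python3 q.py; python3 lat.py | head -9
```

```text
13.55 [-2.12564654 -0.39741165  2.55821641] [-0.00913581 -0.00174493  0.01261536] [0.54029651 0.11675181 0.17754753]
hub -47.22
yoke -44.7
clipback -46.71
shank -44.72
handle -40.57
8 [(np.int64(175), np.int64(183)), (np.int64(215), np.int64(285))]
14 [(np.int64(175), np.int64(180)), (np.int64(220), np.int64(291)), (np.int64(332), np.int64(339))]
20 [(np.int64(217), np.int64(295)), (np.int64(335), np.int64(339))]
26 [(np.int64(215), np.int64(298))]
32 [(np.int64(213), np.int64(240)), (np.int64(242), np.int64(270)), (np.int64(273), np.int64(299))]
38 [(np.int64(213), np.int64(240)), (np.int64(244), np.int64(269)), (np.int64(273), np.int64(300))]
44 [(np.int64(213), np.int64(232)), (np.int64(250), np.int64(262)), (np.int64(279), np.int64(300))]
50 [(np.int64(214), np.int64(227)), (np.int64(284), np.int64(298))]
56 [(np.int64(218), np.int64(227)), (np.int64(243), np.int64(267)), (np.int64(284), np.int64(295))]
```

{"fn": "carry_out", "kwargs": {"plan": [[0.1, 0.03, 0, 0, 0.5], [0.19, 0.06, 0, 0, 0.5], [0.19, 0.06, 0, 0, 0.5]]}}

```text
clock: 13.9
position: [0.5423, 0.1174, 0.1776]
ee_rot: [3.109, 0.45, 0.001]
force: [-2.6, 0.4, 3.7]
width: 0.147
```

{"fn": "carry_out", "kwargs": {"plan": [[0.1, 0.03, 0, 0, 0.5], [0.1, 0.03, 0, 0, 0.5]]}}

```text
clock: 14.1
position: [0.5434, 0.1178, 0.1775]
ee_rot: [3.109, 0.45, 0.001]
force: [-1.9, -0.6, 3.1]
width: 0.149
```

{"fn": "carry_out", "kwargs": {"plan": [[0.1, 0.03, 0, 0, 0.5], [0.1, 0.03, 0, 0, 0.5]]}}

```text
clock: 14.3
position: [0.544, 0.1179, 0.1774]
ee_rot: [3.109, 0.45, -0.0]
force: [-4.7, -2.1, 3.4]
width: 0.152
```

{"fn": "carry_out", "kwargs": {"plan": [[0.1, 0.03, 0, 0, 0.5], [0.1, 0.03, 0, 0, 0.5]]}}

```text
clock: 14.5
position: [0.5442, 0.1179, 0.177]
ee_rot: [3.108, 0.45, -0.003]
force: [-5.8, -2.0, 3.6]
width: 0.147
```

{"fn": "carry_out", "kwargs": {"plan": [[0.1, 0.03, 0, 0, 0.5], [0.1, 0.03, 0, 0, 0.5]]}}

```text
clock: 14.7
position: [0.5444, 0.118, 0.1766]
ee_rot: [3.108, 0.45, -0.007]
force: [-5.6, -2.1, 4.3]
width: 0.144
```

{"fn": "carry_out", "kwargs": {"plan": [[0.1, 0.03, 0.05, 0, 0.5], [0.17, 0.05, 0.05, 0, 0.5], [0.17, 0.05, 0.05, 0, 0.5]]}}

```text
clock: 15.0
position: [0.545, 0.1181, 0.1767]
ee_rot: [3.107, 0.45, -0.011]
force: [-6.7, -1.9, 2.3]
width: 0.148
```

```bash
python3 q.py; python3 - <<'E'
from h import *
im=np.load('wl.npz')['im']; save('w9',cv2.resize(im[:150,156:356],(800,600)))
E
```

```text
15.0 [-6.69458067 -1.88347754  2.34386837] [-0.28980225  0.97329634  0.05717592] [0.54497944 0.11812363 0.17666654]
hub -44.78
yoke -43.97
clipback -45.87
shank -44.15
handle -40.22
```

View pics/w9.png

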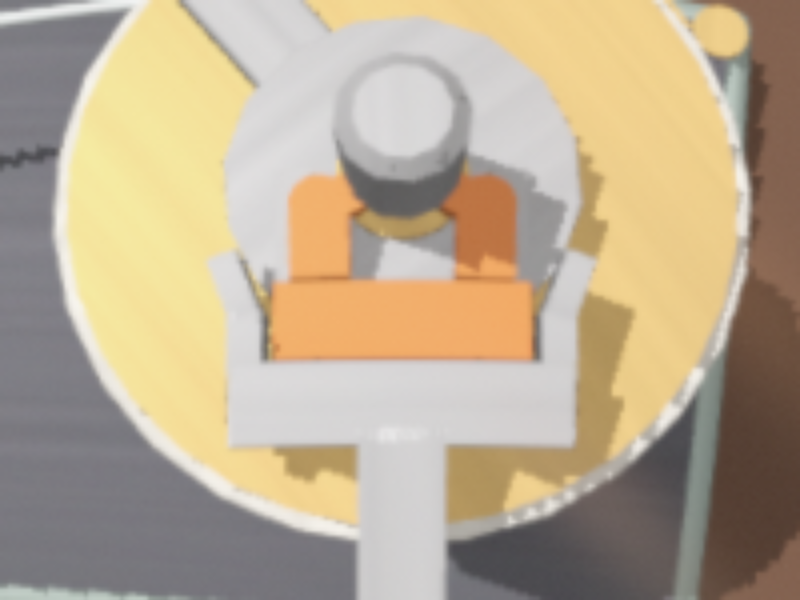

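The jaws are under the head on both sides of the groove core, and clip, fork and head are all centred at column 402. I'll keep pushing with slightly larger steps, since the arm yields.

{"fn": "carry_out", "kwargs": {"plan": [[0.1, 0.03, 0, 0, 0.5], [0.19, 0.06, 0, 0, 0.5], [0.24, 0.07, 0, 0, 0.5], [0.24, 0.07, 0, 0, 0.5]]}}

```text
clock: 15.45
position: [0.546, 0.1184, 0.176]
ee_rot: [3.107, 0.45, -0.016]
force: [-7.6, -2.7, 4.3]
width: 0.151
```

{"fn": "carry_out", "kwargs": {"plan": [[0.1, 0.03, 0, 0, 0.5], [0.19, 0.06, 0, 0, 0.5], [0.24, 0.07, 0, 0, 0.5], [0.24, 0.07, 0, 0, 0.5]]}}

```text
clock: 15.85
position: [0.5473, 0.1188, 0.1756]
ee_rot: [3.106, 0.45, -0.02]
force: [-5.9, -1.3, 3.5]
width: 0.148
```

{"fn": "carry_out", "kwargs": {"plan": [[0.1, 0.03, 0.05, 0, 0.5], [0.19, 0.06, 0.1, 0, 0.5], [0.24, 0.07, 0.1, 0, 0.5], [0.24, 0.07, 0.1, 0, 0.5]]}}

```text
clock: 16.25
position: [0.55, 0.1196, 0.1766]
ee_rot: [3.106, 0.45, -0.019]
force: [-1.3, -0.3, 0.4]
width: 0.149
```

```bash
python3 q.py; python3 lat.py | sed -n 1,12p
```

```text
16.25 [-1.30624393 -0.29677983  0.42203584] [-0.03824806  0.20292298 -0.0750807 ] [0.55002492 0.11957363 0.17659903]
hub -24.42
yoke -43.83
clipback -46.53
shank -43.91
handle -40.09
8 [(np.int64(175), np.int64(192)), (np.int64(200), np.int64(231)), (np.int64(325), np.int64(329))]
14 [(np.int64(175), np.int64(187)), (np.int64(206), np.int64(236)), (np.int64(243), np.int64(267))]
20 [(np.int64(175), np.int64(183)), (np.int64(211), np.int64(281)), (np.int64(329), np.int64(339))]
26 [(np.int64(175), np.int64(180)), (np.int64(216), np.int64(288)), (np.int64(332), np.int64(339))]
32 [(np.int64(218), np.int64(293)), (np.int64(335), np.int64(339))]
38 [(np.int64(215), np.int64(229)), (np.int64(239), np.int64(273)), (np.int64(284), np.int64(297))]
44 [(np.int64(213), np.int64(227)), (np.int64(239), np.int64(272)), (np.int64(285), np.int64(299))]
50 [(np.int64(211), np.int64(227)), (np.int64(241), np.int64(271)), (np.int64(285), np.int64(300))]
56 [(np.int64(212), np.int64(227)), (np.int64(244), np.int64(269)), (np.int64(285), np.int64(300))]
yoke 96 212 300 (np.float64(76.42978661864767), np.float64(21.05074208842062)) (np.float64(76.42699436296226), np.float64(-19.478645813546407))
yoke 102 213 299 (np.float64(73.60437257268627), np.float64(20.608513768537076)) (np.float64(73.60159772572813), np.float64(-19.035861235614416))
yoke 106 213 299 (np.float64(71.7326149742804), np.float64(20.627948101757863)) (np.float64(71.72980893650487), np.float64(-19.054954617022954))
```

```bash
python3 - <<'E'
from h import *
f=np.load('wl.npz'); im,ray,o,pos,rot=[f[k] for k in('im','ray','o','pos','rot')]
hsv=cv2.cvtColor(im,cv2.COLOR_RGB2HSV)
for c in(235,245,256,266,276): 
    r=np.where((hsv[40:120,c,0]<25)&(hsv[40:120,c,1]>100))[0]+40; y=np.where(hsv[85:125,c,1]<50)[0]+85
    print(c,r.min(),r.max(),y.min(),hsv[86:96,c,1].tolist())
save('w10',cv2.resize(im[:150,156:356],(800,600)))
E
```

```text
235 40 119 85 [4, 2, 4, 3, 3, 1, 1, 2, 2, 2]
245 61 82 85 [3, 3, 1, 1, 1, 2, 1, 1, 2, 0]
256 65 81 85 [5, 3, 3, 3, 2, 1, 2, 2, 2, 4]
266 62 81 85 [4, 4, 4, 4, 1, 2, 2, 2, 2, 4]
276 40 119 85 [3, 4, 4, 4, 4, 2, 2, 4, 2, 4]
```

View pics/w10.png

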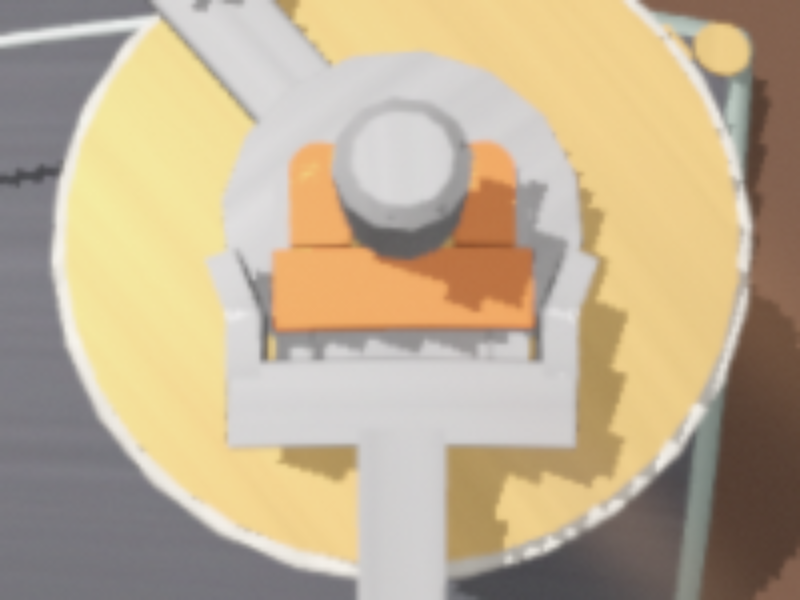

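The clip has snapped home. It is centred under the head (head and clip both at column 402) and jumped ahead of the yoke, with its back at row 330 and the yoke at row 360, a gap of about 3.5 mm. The push fell away to about 1 N. I'm withdrawing the fork straight back.

{"fn": "carry_out", "kwargs": {"plan": [[-0.2, -0.06, 0, 0, 0.5], [-0.6, -0.18, 0, 0, 0.5], [-1.1, -0.32, 0, 0, 0.5], [-1.7, -0.5, 0, 0, 0.5], [-2.4, -0.71, 0, 0, 0.5], [-3.2, -0.95, 0, 0, 0.5], [-4.0, -1.18, 0, 0, 0.5], [-4.8, -1.42, 0, 0, 0.5], [-5.2, -1.54, 0.3, 0, 0.5], [-5.4, -1.6, 0.6, 0, 0.5], [-5.4, -1.6, 0.6, 0, 0.5]]}}

```text
clock: 17.4
position: [0.4962, 0.1036, 0.1832]
ee_rot: [3.107, 0.45, -0.017]
force: [-0.1, -0.3, -1.4]
width: 0.15
```

```bash
python3 q.py; python3 - <<'E'
from h import *
f=np.load('wl.npz'); im,ray,o,pos,rot,W=[f[k] for k in('im','ray','o','pos','rot','W')]
print(rot); h=2*np.arctan2(rot[1],rot[0]); v=np.array([np.cos(h),np.sin(h)]); n=np.array([-v[1],v[0]])
S=cv2.cvtColor(im,cv2.COLOR_RGB2HSV)[...,1]
A=np.zeros(S.shape,bool); A[30:125,205:305]=1
P=plane(ray,o,pos[2]-.0515)[A&(S<45)][:,:2]-pos[:2]; a,b=P@v*1e3,P@n*1e3
print('yoke front rows by lateral',[(k,np.sort(np.unique(np.round(a[abs(b-k)<.6])))[-3:]) for k in(-13,-5,1,7,13)])
hsv=cv2.cvtColor(im,cv2.COLOR_RGB2HSV); o_=(hsv[:110,150:360,0]<22)&(hsv[:110,150:360,1]>140)&(hsv[:110,150:360,2]>150); print('orange px in front of fork',o_.sum(), np.argwhere(o_).mean(0) if o_.any() else '')
# top view: clip orange near spindle
im,d,W=cloud('top'); hs=cv2.cvtColor(im,cv2.COLOR_RGB2HSV); R=np.zeros((384,512),bool); R[125:175,175:230]=1
m=R&(hs[...,0]<14)&(hs[...,1]>170)&(hs[...,2]>140); q=np.argwhere(m); print('top orange',m.sum(),q.mean(0) if len(q) else '',np.nanmean(W[m],0))
save('top_after',im)
E
```

```text
17.4 [-0.12455104 -0.30808091 -1.38213044] [-0.01492153 -0.07339873 -0.03380407] [0.49624232 0.1036133  0.18324018]
hub -73.55
yoke -44.46
clipback -158.0
shank -44.59
handle -40.43
[ 3.10652464  0.45016718 -0.01739883]
yoke front rows by lateral [(-13, array([106., 107., 108.])), (-5, array([103., 104., 105.])), (1, array([103., 104., 105.])), (7, array([104., 105., 106.])), (13, array([105., 106., 107.]))]
orange px in front of fork 0 
top orange 0  [nan nan nan]<stdin>:11: RuntimeWarning: Mean of empty slice
```

{"fn": "carry_out", "kwargs": {"plan": [[-0.1, -1, 0, 0, 0.5], [-0.2, -3, 0, 0, 0.5], [-0.4, -6, 0, 0, 0.5], [-0.6, -9.5, 0, 0, 0.5], [-0.8, -13, 0, -0.01, 0.5], [-1.0, -16.5, 0, -0.01, 0.5], [-1.1, -20, 0, -0.02, 0.5], [-1.2, -23.5, 0, -0.02, 0.5], [-1.3, -27, 0, -0.03, 0.5], [-1.5, -30, -1, -0.034, 0.5], [-1.6, -32.5, -2, -0.034, 0.5], [-1.62, -33.7, -3, -0.034, 0.5], [-1.62, -33.95, -4, -0.034, 0.5], [-1.62, -33.95, -4.5, -0.034, 0.5], [-1.62, -33.95, -4.5, -0.034, 0.5]]}}

```text
clock: 19.0
position: [0.4801, -0.234, 0.137]
ee_rot: [3.115, 0.401, -0.02]
force: [-1.0, 0.7, -0.9]
width: 0.147
```

```bash
python3 - <<'E'
from h import *
s=arm.observe(); print(s['clock'],s['position'],s['ee_rot'],2*np.arctan2(s['ee_rot'][1],s['ee_rot'][0]),s['force'])
im,d,W=cloud('scene'); hs=cv2.cvtColor(im,cv2.COLOR_RGB2HSV); R=np.zeros((384,512),bool); R[205:260,280:335]=1
m=R&(hs[...,0]<20)&(hs[...,1]>190)&(hs[...,2]>170); q=np.argwhere(m); print('scene orange at hub',m.sum(),q.mean(0) if len(q) else '',np.nanmedian(W[m],0) if len(q) else '')
im,d,W,ray,o=wcam(); np.savez('wl',im=im,W=W,pos=s['position'],ray=ray,o=o,rot=s['ee_rot'])
hsv=cv2.cvtColor(im,cv2.COLOR_RGB2HSV); H,S=hsv[...,0],hsv[...,1]
# rest foot under the fork: edges per row
for r in range(130,205,12):
    A=(W[r,:,2]>.004)&(W[r,:,2]<.013)&(H[r]<16)&(S[r]>90); c=np.where(A)[0]; c=c[(c>200)&(c<320)]
    hd=np.where((W[r,200:320,2]>s['position'][2]-.047)&(W[r,200:320,2]<s['position'][2]-.035))[0]+200
    if len(c)>5 and len(hd)>3:
        P=plane(ray,o,.008)[r]; Q=plane(ray,o,s['position'][2]-.0415)[r]; h=2*np.arctan2(s['ee_rot'][1],s['ee_rot'][0]); n=np.array([-np.sin(h),np.cos(h)])
        L=lambda X:(X[:2]-s['position'][:2])@n*1e3
        print(r,'foot',c[0],c[-1],np.round([L(P[c[0]]),L(P[c[-1]])],1),'handle',hd[0],hd[-1],np.round([L(Q[hd[0]]),L(Q[hd[-1]])],1))
E
```

```text
19.0 [ 0.48006328 -0.2340184   0.13698257] [ 3.115211    0.40068764 -0.0199124 ] 0.2558412097341615 [-0.95500376  0.74041112 -0.92316575]
scene orange at hub 41 [231.68292683 305.07317073] [0.64463935 0.13870426 0.12847925]
142 foot 227 290 [ 22.5 -24.8] handle 246 266 [ 5.2 -3.9]
154 foot 228 289 [ 21.9 -24.2] handle 241 271 [ 7.5 -6.2]
178 foot 228 289 [ 22.3 -24.6] handle 241 270 [ 7.6 -5.8]
190 foot 229 288 [ 21.7 -24.1] handle 241 270 [ 7.7 -5.9]
202 foot 229 288 [ 22.  -24.4] handle 241 270 [ 7.8 -6. ]
```

The scene camera shows orange at the spindle, near (0.644, 0.139, 0.128), so the clip is on it. The handle is 2 mm off the rest's centre line. I'll correct that and lower.

{"fn": "carry_out", "kwargs": {"plan": [[0.05, -0.19, 0, 0, 0.5], [0.05, -0.19, 0, 0, 0.5], [0.05, -0.19, -1, 0, 0.5], [0.05, -0.19, -2, 0, 0.5], [0.05, -0.19, -2.8, 0, 0.5], [0.05, -0.19, -3.3, 0, 0.5], [0.05, -0.19, -3.6, 0, 0.5], [0.05, -0.19, -3.6, 0, 0.5]]}}

```text
clock: 19.9
position: [0.4809, -0.2362, 0.1014]
ee_rot: [3.115, 0.401, -0.019]
force: [0.1, -0.5, -1.2]
width: 0.148
```

{"fn": "carry_out", "kwargs": {"plan": [[0, 0, -0.1, 0, 0.5], [0, 0, -0.2, 0, 0.5], [0, 0, -0.25, 0, 0.5], [0, 0, -0.25, 0, 0.5]]}}

```text
clock: 20.3
position: [0.4809, -0.2362, 0.099]
ee_rot: [3.114, 0.401, -0.019]
force: [-0.0, 0.6, -1.6]
width: 0.147
```

{"fn": "carry_out", "kwargs": {"plan": [[0, 0, -0.1, 0, 0.5], [0, 0, -0.1, 0, 0.5], [0, 0, -0.1, 0, 1.8], [0, 0, -0.1, 0, 2.5], [0, 0, -0.1, 0, 3.5], [0, 0, -0.1, 0, 4.5], [0, 0, -0.1, 0, 5], [0, 0, 0.4, 0, 5], [0, 0, 1.5, 0, 5], [0, 0, 3.5, 0, 6], [0, 0, 6.5, 0, 7], [0, 0, 10, 0, 8], [0, 0, 14, 0, 8], [0, 0, 16, 0, 8], [0, 0, 16, 0, 8]]}}

```text
clock: 21.8
position: [0.4824, -0.2367, 0.2633]
ee_rot: [3.111, 0.4, -0.009]
force: [-0.1, 0.1, -0.9]
width: 0.871
```

```bash
python3 - <<'E'
from h import *
s=arm.observe(); print(s['clock'],s['position'],s['force'],s['width'])
im,d,W,ray,o=wcam(); hsv=cv2.cvtColor(im,cv2.COLOR_RGB2HSV); H,S,V=[hsv[...,i].astype(int) for i in range(3)]
A=np.zeros(S.shape,bool); A[80:240,225:290]=1
hd=A&(V>170)&(S>60)&(S<150)&(H>15)&(W[...,2]>.04); P=plane(ray,o,.057)[hd]; print('handle',hd.sum(),cv2.minAreaRect((P[:,:2]*1000).astype(np.float32)),'z',np.nanmedian(W[hd][:,2]))
q=np.where(hd)[0]; print('z front/back',np.nanmedian(W[hd][q<q.min()+20,2]),np.nanmedian(W[hd][q>q.max()-20,2]))
fr=A&(H<16)&(S>90)&(W[...,2]<.012)&(W[...,2]>.004); P=plane(ray,o,.008)[fr]; print('rest',cv2.minAreaRect((P[:,:2]*1000).astype(np.float32)))
for n in('scene','top'):
    i0=np.load(n+'.npz')['im']; i1=arm.get_image(n)[0]; df=cv2.absdiff(i0,i1).max(2)>60
    df=cv2.morphologyEx(df.astype(np.uint8),cv2.MORPH_OPEN,np.ones((3,3))); k,l,st,ce=cv2.connectedComponentsWithStats(df)
    print(n,[(st[i,:5].tolist()) for i in range(1,k) if st[i,4]>25])
E
```

```text
21.8 [ 0.48244714 -0.23670346  0.2632876 ] [-0.11524747  0.14321425 -0.85888373] 0.8712512751203427
handle 684 ((473.3083190917969, -237.02105712890625), (114.85777282714844, 14.1627836227417), 14.877093315124512) z 0.05758083368702405
z front/back 0.05745886226333627 0.05752159868753798
rest ((479.20135498046875, -234.7254180908203), (98.32726287841797, 47.81544494628906), 14.51437759399414)
scene [[84, 0, 22, 21, 239], [124, 0, 59, 93, 3215], [246, 0, 12, 19, 141], [291, 0, 4, 9, 28], [254, 20, 12, 34, 178], [82, 24, 50, 40, 661], [86, 31, 11, 19, 132], [306, 50, 14, 22, 139], [67, 53, 6, 9, 34], [263, 61, 6, 38, 191], [82, 62, 8, 18, 88], [116, 93, 94, 35, 1190], [105, 114, 31, 15, 178], [140, 117, 12, 3, 36], [137, 123, 15, 21, 167], [148, 122, 31, 7, 165], [180, 125, 8, 19, 108], [93, 131, 18, 7, 106], [125, 183, 11, 15, 132], [112, 187, 9, 4, 33], [203, 222, 5, 7, 30], [210, 222, 6, 7, 34], [301, 228, 6, 8, 37]]
top [[199, 149, 10, 5, 36], [338, 155, 8, 17, 60], [276, 164, 10, 8, 57], [316, 175, 21, 39, 421], [369, 184, 9, 7, 47], [359, 188, 36, 43, 694], [333, 220, 4, 12, 44], [322, 239, 23, 20, 191], [351, 239, 16, 21, 200], [369, 242, 18, 15, 130], [382, 257, 9, 21, 128], [339, 269, 32, 59, 1367], [498, 309, 9, 5, 41], [306, 315, 21, 16, 148], [463, 314, 26, 36, 629], [495, 317, 17, 32, 279], [509, 320, 3, 14, 35], [287, 324, 13, 21, 184], [368, 338, 12, 9, 66], [449, 358, 52, 26, 776], [290, 378, 16, 6, 69]]
```

The fork lies level in its rest, with its handle top at 57.5 mm and 0.7 mm off the rest's centre line. I'll do one numeric check of the clip from above the drum, well clear of it.

{"fn": "carry_out", "kwargs": {"plan": [[0.2, 1.5, 0.5, 0, 8], [0.5, 5, 0.5, 0, 8], [0.9, 9, 0.5, 0, 8], [1.3, 13, 0.5, 0, 8], [1.7, 17, 0.5, 0, 8], [2.1, 21, 0.5, 0, 8], [2.5, 25, 0.5, 0, 8], [2.9, 28.5, 0.5, 0, 8], [3.2, 31.5, 0.5, 0, 8], [3.4, 33.8, 0.5, 0, 8], [3.5, 34.6, 0.5, 0, 8], [3.5, 34.6, 0.5, 0, 8]]}}

```text
clock: 23.15
position: [0.5149, 0.1114, 0.2633]
ee_rot: [3.114, 0.405, -0.021]
force: [0.3, -0.9, -0.2]
width: 0.87
```

```bash
python3 - <<'E'
from h import *
s=arm.observe(); print(s['clock'],s['position'],s['ee_rot'],s['force']); pos,rot=s['position'],s['ee_rot']
im,d,W,ray,o=wcam(); save('w12',im); hsv=cv2.cvtColor(im,cv2.COLOR_RGB2HSV); H,S,V=[hsv[...,i].astype(int) for i in range(3)]
h=.288; v=np.array([np.cos(h),np.sin(h)]); n=np.array([-v[1],v[0]])
P=plane(ray,o,.127); near=np.linalg.norm(P[...,:2]-[.6435,.1474],axis=-1)<.035
o_=near&(H<22)&(S>130)&(V>90); Q=plane(ray,o,.1297)[o_][:,:2]*1e3
print('clip',o_.sum(),'along',np.percentile(Q@v,[0,1,99,100]),'lat',np.percentile(Q@n,[0,1,99,100]),'z',np.nanmedian(W[o_][:,2]))
g=near&((S<55)|o_)&(W[...,2]<.135); Q=plane(ray,o,.1227)[g][:,:2]*1e3
print('hub lat',np.percentile(Q@n,[0,.5,99.5,100]),'hub along near edge',np.percentile(Q@v,[0,.3]))
y=near|(np.linalg.norm(P[...,:2]-[.6435,.1474],axis=-1)<.065); y&=(H>18)&(H<32)&(S>70)&(V>150)&(abs(W[...,2]-.115)<.006)
Q=plane(ray,o,.1133)[y][:,:2]*1e3; print('drum',y.sum(),cv2.minEnclosingCircle(Q.astype(np.float32)), 'axis along/lat',np.array(cv2.minEnclosingCircle(Q.astype(np.float32))[0])@np.c_[v,n])
t=near&(W[...,2]>.140)&(S<60); Q=plane(ray,o,.1527)[t][:,:2]*1e3; print('head top',t.sum(),[np.percentile(Q@a,[1,99]).mean() for a in(v,n)])
E
```

```text
23.15 [0.51486943 0.11141485 0.26325941] [ 3.11444598  0.40507939 -0.02141118] [ 0.27128788 -0.9417368  -0.24100085]
clip 662 along [643.05781044 643.22854385 663.98535058 664.82662045] lat [-54.88905854 -54.71086524 -26.99152433 -26.85610785] z 0.12980312458998583
hub lat [-62.54304879 -61.8244799  -16.23233407 -14.62224558] hub along near edge [637.10527243 637.23368439]
drum 5111 ((644.9794921875, 147.342529296875), 45.1688117980957) axis along/lat [660.2657384  -41.92279789]
head top 360 [np.float64(656.8946743819622), np.float64(-40.659096932230284)]
```

```bash
python3 -c "
from cell import arm
print(arm.sign_off(), arm.observe()['clock'])"
```

```text
the job is handed in; nothing more can be done
the job is handed in; nothing more can be done
```

The clip is on the spindle groove and the fork is back in its wooden rest. I handed the job in at about 23 s of the 66 s allowed.

**What I did:** I gripped the fork by its handle and took the clip off its peg. I lowered the tines onto the hub face by feel, leaning with about 4 N, and pushed the clip sideways. The readings peaked at about 8 N of push and 6 N of lean. They were taken only at the end of each short step, so peaks within a step were not seen. The clip then jumped about 3.5 mm ahead of the yoke and the push fell to about 1 N. I drew the fork straight back, laid it in its rest and let go.

**Last checks:**
- **Clip:** it stayed on the spindle when the fork withdrew, lying level at groove height. Its origin measured about 1 mm short of the axis using the hub edge and about 2 mm short using the drum outline. I trust the hub edge and the snap more, but this leaves some doubt about the 1 mm limit.
- **Sideways position of the clip:** the estimates of the axis differed from the clip's centre by up to about 2 mm, depending on which feature I used.
- **Fork:** it lies level in the rest, 0.7 mm off the centre line and about 3 mm forward of the seat.
- **Tube, rod and ink jar:** I kept clear of them. A before-and-after picture comparison was too cluttered by the arm's changed position to confirm that nothing else moved.

**One mistake:** when lifting the clip I measured the move from the wrong starting pose, so the fork went about 15 mm too far forward against the peg. It slid 3 mm back in the grip and tipped slightly nose-down. I levelled it by resting it lightly on the hub before pushing.

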